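Cure a repaired board under the UV dome

ROBOT

A 6-joint arm with a two-finger parallel gripper is mounted at the origin on the work surface. World frame = base frame: x ahead of the robot, y to its left, z up, the work surface at z = 0. Lengths are in mm, angles in rad, forces in N, time in s.
With the tool pointing down it reaches from about 350 to 875 mm from the base axis. Payload 4.2 kg.
Tool frame: the origin (TCP) lies where the fingers leave the gripper's body, on its centre line; the fingertips stand 70 mm ahead of it and the grasp point (between the pads) lies 51 mm ahead of it; x points along the fingers, y is the direction in which the jaws open and shut, and the axes are right-handed (so a half turn about x gives the same grasp; the last joint's range is limited). The gripper opens to 87 mm and grips with 3 to 60 N. Pads are 19 mm wide; open, the fingers measure 117 mm over their backs; the gripper's body (75 mm by 190 mm) begins 51 mm behind the grasp point.
Start: joints at [-0.982, 0.385, 0.008, 0, -1.194, -0.259], TCP at [202.424, -591.29, 292.25] pointing down, gripper open.
Joint ranges: [-3.14, 3.14], [-1.21, 2.06], [-1.07, 1.41], [-3.16, 2.05], [-2.99, -0.16], [-3.1, 3.1]. Speed limits (rad/s): [2.79, 2.79, 3.14, 3.14, 3.14, 3.14].

INTERFACE

Orientations are given as a unit quaternion [w, x, y, z].
In Python, from plant import read_state, vision, r gives the robot as it stands.
- The arm moves only by the shell command python3 -m handwheel 'ROWS'. ROWS is JSON, a list of rows, each an object with "rot": the turn, a rotation vector about the tool's x, y, z in degrees, a list of three; "slide": the shift along the tool's x, y, z in mm, a list of three; "gripper": the opening in per cent of the stroke, from 0 (shut) to 100 (fully open). A call has 1 to 20 rows; each row shifts and turns the commanded pose from where the row before left it, along the tool's axes as they then stand; what a row does not reach is not made up. A row lasts 1/10 s, in which the tool goes at most 50 mm and 8.59 degrees, less where a joint would pass 70% of its speed; a pose out of reach is approached as far as the arm can. A call is refused whole if a number of a shift passes 50 or a number of a turn 8.59, either way. A call with a gripper value outside its range is refused whole. The fingers move at their own pace and stop on an object; the grip force is fixed at half the most. Time passes only in rows, so rows that do not move let the fingers close. It gives the time, the measured TCP pose, the force and the opening at its end, in the units of the state.
- read_state(): the state, without advancing time (a new reading comes with each control period).
- vision.get_image(name): name is "side" or "top" or "wrist"; returns a dict with "frame" (420x560x3 uint8, red, green, blue), "mtx" (3x3 intrinsics, pixels), "T" (4x4, takes a point from camera to world coordinates); the wrist camera has in their place "hand_eye" (4x4, takes a point from camera to tool coordinates, whose origin is the TCP and whose axes are the tool frame's). Camera axes: x right, y down, z forward; pixel columns grow to the right and rows downward; lengths in mm; the calibration is good to about 2 mm. A picture is of the moment at which its call begins: read the wrist's pose just before it. There is no depth.
- r.hand_in(): hands the job in, once; it reports no verdict.
The state is a dict: "clock": time; "joints": joint angles; "dq": joint speeds; "tau": joint torques, N m; "eef_pos": TCP position; "eef_rot": TCP orientation; "wrist_force": force on the tool from outside, world axes, zero at the start; "wrist_torque": the same for the moment, N m; "width": opening from 0.0 (shut) to 1.0 (fully open).
Only numpy, scipy, OpenCV 4.12 (cv2) and the standard library are available. Lean on these libraries where they do the work, as an engineer would, in place of code of your own. Each camera call takes 0.05 s, during which the arm holds its last target.

TASK

Lift the black UV curing dome by its purple timer knob and set it down gently over the green board on the grey jig, with its amber window over the jig's white mark. Then wind the timer clockwise to the green dot, pressing down on the knob while turning so that the free-standing dome does not spin round on the jig, but without pressing hard enough to harm the jig (25 N at most on it). Let go, and leave everything else on the bench where it is.

Things in the scene. Friction and masses are not known exactly. Their poses are not given: they have to be found in the camera images.
- dome: Free-standing black UV dome: round cap 100 mm across, flat top 46 mm up, hollow and open below, on four rubber feet (45 mm from its axis). About 0.3 kg with its knob. Origin: centre of its underside; z up; x points to its amber window. At the start it stands on the 2 mm blue mat. Unpressed it spins bodily when its knob is turned; pressed down through the knob with 12 to 18 N it stays put.
- window (a point): Middle of the amber window on the outside of the dome's skirt, 50 mm from the dome's axis along its x and 20 mm above its underside. A white line on the dome's top lies directly above it.
- knob_grip (a point): On the knob's (and dome's) axis, 78 mm above the dome's underside: the place to grip. Knob: grey disc 52 mm across, its top 57 mm above the underside; on it a purple upright bar 46 mm long, 14 mm thick, 57 to 93 mm above the underside. The point turns with the knob; its x runs along the bar to the white pointer end. The knob yields downwards on a spring: 10 N/mm, 4 mm travel.
- timer (a joint): Knob's angle relative to the dome, rad, growing clockwise seen from above: 0 with the pointer over the white line on the dome's top, above the window; 1.309 (75 degrees) at the green dot; end stop at 1.75. Stiff (0.26 N m of friction), stays where it is left; starts between 0 and 0.3.
- jig: Fixed jig. Origin: centre of its foot's underside, on the mat; x points to its white mark. Its grey stage, a 130 x 130 mm plate, sits on a stiff slide that will not give: its top is 14 to 26 mm above the origin, different each time and not reported. The green board (52 x 34 mm, 6 mm high) is mid-stage; the dome stands around it, centre over centre. Takes at most 25 N, dome's weight included.
- index_mark (a point): Point 50 mm from the jig's origin along its x, at the level of the jig's underside, straight below where the amber window belongs. The white mark is a stripe on the stage's top, along x, from there outwards (51 to 64 mm from the centre).
- spool: Bystander: white solder-wire spool standing on end, 48 mm across, 28 mm high, between dome and jig. Origin: centre of its underside.
- jar: Bystander: white jar with a steel cap, 52 mm across, 75 mm high. Origin: centre of its underside.
- screwdriver: Bystander: blue screwdriver lying on the mat, 150 mm long. Origin: near its middle, underside.
- phone: Bystander: black phone lying flat, 145 x 70 x 8 mm. Origin: centre of its underside.
- scrap_board: Bystander: loose green circuit board, 75 x 28 x 7 mm. Origin: centre of its underside.
- tweezers: Bystander: dark steel tweezers lying on the mat, about 130 mm long. Origin: middle, underside.
- parts_tray: Bystander: grey open tray with three compartments, 90 x 140 x 28 mm. Origin: centre of its underside.
Things that resemble listed ones, but are neither listed nor needed, are in the scene too. What is shaped like the dome but brown or red is not meant.

How it is judged:
By the outcome, as a careful person would: the job done as asked, in the order asked, and still so for the second after the job is handed in, with the robot touching nothing.
It also fails if it takes over 61 s, if anything falls off the work surface, if the arm or the gripper's body presses on something with over 40 N, if the wrist force passes 120 N, or if a joint passes its speed limit or range.

## Working session

There is one attempt and no reset: what is moved stays moved. The work goes in short steps, Python scripts to look and compute and a shell command to move; the robot and the scene stay as the last step left them, time stands still between calls to the robot, and variables do not carry over. Pictures are saved under pics/ and viewed, and the job is handed in when it is done.

```bash
ls; mkdir -p pics; python3 - <<'E'
from plant import read_state, vision
import cv2,numpy as np
s=read_state();print(s)
for n in("top","side","wrist"):
    d=vision.get_image(n);cv2.imwrite(f"pics/{n}0.png",d["frame"][:,:,::-1])
    print(n,d["mtx"].round(1).tolist(),(d["T"] if "T" in d else d["hand_eye"]).round(3).tolist())
E
```

```text
pics
{'clock': 0.0, 'joints': array([-9.82386398e-01,  3.85554969e-01,  6.66998107e-03, -4.93956727e-04,
       -1.19398257e+00, -2.58613112e-01]), 'dq': array([-8.76567958e-04, -2.98109646e-04,  6.94099870e-05, -2.49889847e-04,
        6.99670216e-04,  1.57540014e-03]), 'tau': array([ 8.95947742e-04, -3.90662384e+01,  1.87404191e+01,  4.21966463e+00,
        1.10529285e-02, -1.94729332e-04]), 'eef_pos': array([ 202.30267472, -590.89807029,  291.17841758]), 'eef_rot': array([ 0.69737212, -0.11527515,  0.69767805,  0.11674376]), 'wrist_force': array([-0.39845632, -0.31186526,  0.43959696]), 'wrist_torque': array([ 0.01720437, -0.04625109,  0.00228483]), 'width': 1.002162088481504}
top [[463.5, 0.0, 284.2], [0.0, 463.5, 212.9], [0.0, 0.0, 1.0]] [[0.038, -0.979, 0.201, 260.97], [-0.999, -0.039, 0.001, 1.135], [0.006, -0.201, -0.98, 1264.356], [0.0, 0.0, 0.0, 1.0]]
side [[533.7, 0.0, 276.4], [0.0, 533.7, 205.4], [0.0, 0.0, 1.0]] [[0.979, -0.143, 0.148, 228.056], [-0.206, -0.658, 0.725, -1155.76], [-0.007, -0.739, -0.673, 1164.334], [0.0, 0.0, 0.0, 1.0]]
wrist [[375.9, 0.0, 286.9], [0.0, 375.9, 210.2], [0.0, 0.0, 1.0]] [[-0.0, -0.294, 0.956, -92.25], [1.0, -0.0, 0.0, -0.863], [0.0, 0.956, 0.294, -81.212], [0.0, 0.0, 0.0, 1.0]]
```

View pics/top0.png

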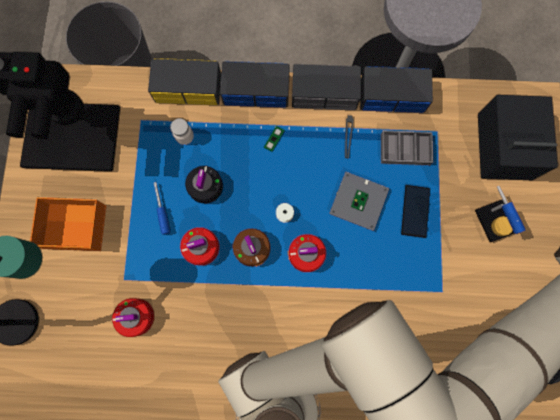

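View pics/side0.png

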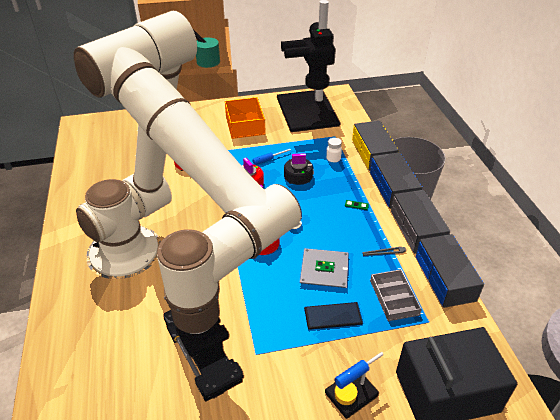

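View pics/wrist0.png

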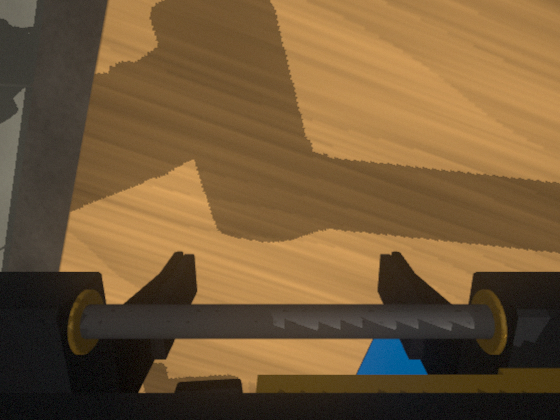

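The top view shows these candidates:
- black cap with purple knob at (205,183)
- red caps at (199,245), (307,253) and (133,317)
- brown cap at (251,247)
- a plain black disc at (17,322)

The description says black with a purple knob on the mat, so I choose (205,183). The jig is at (360,200) and the spool at (285,212). I'll check both in close crops.

```bash
cat > h.py <<'E'
import numpy as np,cv2
from scipy.spatial.transform import Rotation as R
from plant import read_state, vision
def pose():
    s=read_state();q=s["eef_rot"];T=np.eye(4);T[:3,:3]=R.from_quat([q[1],q[2],q[3],q[0]]).as_matrix();T[:3,3]=s["eef_pos"];return T,s
def cam(n):
    T,_=pose();d=vision.get_image(n)
    return d["frame"],d["mtx"],(d["T"] if "T" in d else T@d["hand_eye"])
def ray(K,T,u,v,z):
    d=T[:3,:3]@np.linalg.solve(K,[u,v,1.]);o=T[:3,3];return o+d*(z-o[2])/d[2]
def proj(K,T,p):
    c=T[:3,:3].T@(np.asarray(p,float)-T[:3,3]);q=K@c;return q[:2]/q[2]
E
python3 - <<'E'
from h import *
a=cv2.imread("pics/top0.png");b=cv2.imread("pics/side0.png")
f=lambda i,x,y,w,h:cv2.resize(i[y:y+h,x:x+w],(400,300),interpolation=cv2.INTER_CUBIC)
cv2.imwrite("pics/crop0.png",np.vstack([np.hstack([f(a,165,153,80,60),f(a,320,170,80,60)]),np.hstack([f(b,258,135,80,60),f(b,286,238,80,60)])]))
E
```

```text
(no output)
```

View pics/crop0.png

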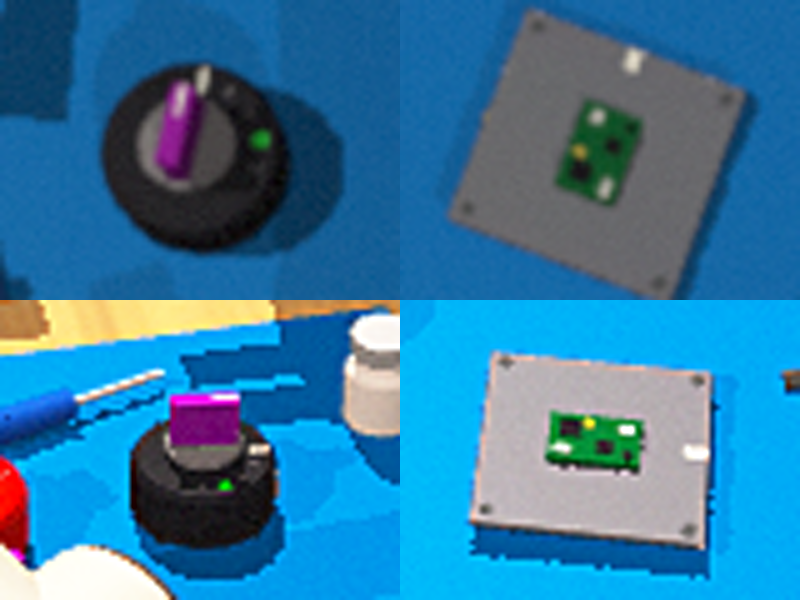

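```bash
python3 - <<'E'
from h import *
C={n:cam(n) for n in("top","side")}
def tri(pa,pb):
    A=[];b=[]
    for n,p in(("top",pa),("side",pb)):
        f,K,T=C[n];d=T[:3,:3]@np.linalg.solve(K,[p[0],p[1],1.]);d/=np.linalg.norm(d)
        M=np.eye(3)-np.outer(d,d);A.append(M);b.append(M@T[:3,3])
    return np.linalg.lstsq(np.vstack(A),np.hstack(b),rcond=None)[0]
def blob(n,box,fn):
    f=C[n][0].astype(int);x,y,w,h=box;s=f[y:y+h,x:x+w];m=fn(s[...,0],s[...,1],s[...,2]).astype(np.uint8)
    k,l,st,ce=cv2.connectedComponentsWithStats(m);i=1+np.argmax(st[1:,4]);return ce[i]+[x,y],st[i,4],(l==i).astype(np.uint8)
pur=lambda r,g,b:(r>g+50)&(b>g+50)
grn=lambda r,g,b:(g>r+40)&(g>b+30)
grey=lambda r,g,b:(abs(r-b)<35)&(r>70)|((g>r+15)&(g>b))
P={}
for nm,bt,bs,fn in(("bar",(165,153,80,60),(258,135,80,60),pur),("board",(345,180,32,40),(310,255,32,25),grn),("stage",(320,165,75,75),(292,240,65,57),grey)):
    a=blob("top",bt,fn);b=blob("side",bs,fn);print(nm,a[:2],b[:2],tri(a[0],b[0]).round(1))
    if nm=="stage":
        for x,n,bx in((a,"top",bt),(b,"side",bs)):
            c=max(cv2.findContours(x[2],0,2)[0],key=cv2.contourArea);print(n,cv2.minAreaRect(c),(cv2.approxPolyDP(cv2.convexHull(c),5,True)[:,0]+bx[:2]).tolist())
for n,p in(("dot",((217.2,181),(303,172))),("mark",((366.5,182),(345,268.5))),("spool",((285,212),(296,222)))):
    print(n,tri(*p).round(1))
for z in (20,26): print(ray(*C["top"][1:],366.5,182,z))
print("dome top circle c",ray(*C["top"][1:],204,181,48), "spool",ray(*C["top"][1:],285,212,30))
E
```

```text
bar (array([199.67857143, 178.91666667]), np.int32(84)) (array([298.45323741, 158.43884892]), np.int32(139)) [588.  230.5  74.9]
board (array([359.46491228, 199.75438596]), np.int32(114)) (array([324.61764706, 265.72058824]), np.int32(136)) [ 560.4 -203.    22.3]
stage (array([359.12169312, 200.74699375]), np.int32(2079)) (array([324.63234323, 268.09174917]), np.int32(1515)) [ 560.3 -203.7   12.7]
top ((38.99314880371094, 35.684932708740234), (47.28462219238281, 45.52900695800781), 20.556045532226562) [[346, 172], [388, 188], [373, 230], [330, 213]]
side ((32.51203918457031, 27.757646560668945), (46.67820739746094, 34.103153228759766), 5.856013774871826) [[304, 249], [346, 253], [346, 287], [300, 282]]
dot [592.5 187.6  49. ]
mark [ 613.6 -222.9   19.4]
spool [5.235e+02 5.000e-01 8.200e+00]
[ 612.9538615  -222.72884688   20.        ]
[ 611.25667621 -221.64942494   26.        ]
dome top circle c [590.18700483 223.55123052  48.        ] spool [516.7486824    0.60932813  30.        ]
```

```bash
cat >> h.py <<'E'
def to_tool(dp):
    T,_=pose();return T[:3,:3].T@np.asarray(dp,float)
def st():
    T,s=pose();z=T[:3,2];print("t",round(s["clock"],2),"p",T[:3,3].round(1),"zyaw",np.degrees(np.arctan2(z[1],z[0])).round(2),"tilt",T[:3,0].round(4),"F",s["wrist_force"].round(2),"M",s["wrist_torque"].round(2),"w",round(s["width"],3),"j",s["joints"].round(2))
E
python3 -c "
from h import *
st();print(to_tool([588-40-202,228+591,0]))"
```

```text
t 0.25 p [ 202.4 -591.1  291.7] zyaw 18.89 tilt [-4.e-04  9.e-04 -1.e+00] F [ 0.12 -0.12 -0.2 ] M [-0.05  0.04 -0.01] w 0.997 j [-0.98  0.39  0.01 -0.   -1.19 -0.26]
[5.91509499e-01 6.62853109e+02 5.92538949e+02]
```

```bash
python3 -c "
from h import *
T,_=pose();M=T[:3,:3];d=np.array([588-202.4,228+591,0])/20
for i in range(20):
    print((M.T@d).round(0)[1:],end=' ');M=M@R.from_rotvec([np.radians(-8),0,0]).as_matrix()
"
```

```text
[33. 32.] [28. 36.] [23. 39.] [17. 42.] [11. 44.] [ 5. 45.] [-2. 45.] [-8. 45.] [-14.  43.] [-20.  41.] [-25.  37.] [-30.  34.] [-35.  29.] [-38.  24.] [-41.  18.] [-44.  12.] [-45.   6.] [-45.  -0.] [-45.  -6.] [-43. -13.]
```

```bash
python3 -m handwheel '[{"slide":[0,33,32],"rot":[-8,0,0]},{"slide":[0,28,36],"rot":[-8,0,0]},{"slide":[0,23,39],"rot":[-8,0,0]},{"slide":[0,17,42],"rot":[-8,0,0]},{"slide":[0,11,44],"rot":[-8,0,0]},{"slide":[0,5,45],"rot":[-8,0,0]},{"slide":[0,-2,45],"rot":[-8,0,0]},{"slide":[0,-8,45],"rot":[-8,0,0]},{"slide":[0,-14,43],"rot":[-8,0,0]},{"slide":[0,-20,41],"rot":[-8,0,0]},{"slide":[0,-25,37],"rot":[-8,0,0]},{"slide":[0,-30,34],"rot":[-8,0,0]},{"slide":[0,-35,29],"rot":[-8,0,0]},{"slide":[0,-38,24],"rot":[-8,0,0]},{"slide":[0,-41,18],"rot":[-8,0,0]},{"slide":[0,-44,12],"rot":[-8,0,0]},{"slide":[0,-45,6],"rot":[-8,0,0]},{"slide":[0,-45,0],"rot":[-8,0,0]},{"slide":[0,-45,-6],"rot":[-8,0,0]},{"slide":[0,-43,-13],"rot":[-8,0,0]}]'; python3 -c "
from h import *
st()"
```

```text
t 0.25 p [ 202.4 -591.1  291.7] zyaw 18.89 tilt [-4.e-04  9.e-04 -1.e+00] F [ 0.12 -0.12 -0.2 ] M [-0.05  0.04 -0.01] w 0.997 j [-0.98  0.39  0.01 -0.   -1.19 -0.26]invalid input
```

```bash
python3 -m handwheel '[{"slide":[0,33,32],"rot":[-8,0,0],"gripper":100},{"slide":[0,28,36],"rot":[-8,0,0],"gripper":100},{"slide":[0,23,39],"rot":[-8,0,0],"gripper":100},{"slide":[0,17,42],"rot":[-8,0,0],"gripper":100},{"slide":[0,11,44],"rot":[-8,0,0],"gripper":100},{"slide":[0,5,45],"rot":[-8,0,0],"gripper":100},{"slide":[0,-2,45],"rot":[-8,0,0],"gripper":100},{"slide":[0,-8,45],"rot":[-8,0,0],"gripper":100},{"slide":[0,-14,43],"rot":[-8,0,0],"gripper":100},{"slide":[0,-20,41],"rot":[-8,0,0],"gripper":100},{"slide":[0,-25,37],"rot":[-8,0,0],"gripper":100},{"slide":[0,-30,34],"rot":[-8,0,0],"gripper":100},{"slide":[0,-35,29],"rot":[-8,0,0],"gripper":100},{"slide":[0,-38,24],"rot":[-8,0,0],"gripper":100},{"slide":[0,-41,18],"rot":[-8,0,0],"gripper":100},{"slide":[0,-44,12],"rot":[-8,0,0],"gripper":100},{"slide":[0,-45,6],"rot":[-8,0,0],"gripper":100},{"slide":[0,-45,0],"rot":[-8,0,0],"gripper":100},{"slide":[0,-45,-6],"rot":[-8,0,0],"gripper":100},{"slide":[0,-43,-13],"rot":[-8,0,0],"gripper":100}]'; python3 -c "
from h import *
st();f,K,T=cam('wrist');cv2.imwrite('pics/w1.png',f[:,:,::-1]);np.savez('w1.npz',K=K,T=T)
st()"
```

```text
clock: 2.25
eef_pos: [588.1, 230.4, 292.2]
eef_rot: [0.005, -0.707, 0.005, 0.707]
wrist_force: [0.7, 0.2, 0.6]
width: 0.996
t 2.25 p [588.1 230.4 292.2] zyaw 179.25 tilt [-1.e-04 -1.e-04 -1.e+00] F [0.72 0.18 0.65] M [-0.1   0.01  0.06] w 0.996 j [ 0.63  0.4   0.03 -0.   -1.2   0.93]
t 2.3 p [591.  235.7 290.9] zyaw 179.71 tilt [ 0.0031  0.0016 -1.    ] F [5.22 2.43 2.03] M [ 0.38 -0.66  0.03] w 0.999 j [ 0.63  0.4   0.03  0.   -1.2   0.93]
```

View pics/w1.png

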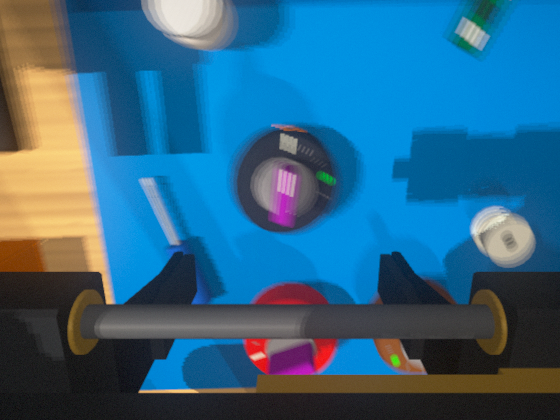

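The view is motion-blurred because the arm was still settling. The dome is centred at about (285,180). I'll hold still and look again.

```bash
python3 -m handwheel '[{"slide":[0,0,0],"rot":[0,0,0],"gripper":60},{"slide":[0,0,0],"rot":[0,0,0],"gripper":60},{"slide":[0,0,0],"rot":[0,0,0],"gripper":60}]' >/dev/null; python3 -c "
from h import *
st();f,K,T=cam('wrist');np.savez('w2.npz',K=K,T=T,f=f);g=f[:,:,::-1]
c=g[115:250,215:355];c=cv2.resize(c,None,fx=4,fy=4,interpolation=cv2.INTER_CUBIC);cv2.imwrite('pics/w2.png',c)
st()"
```

```text
t 2.6 p [587.3 227.5 292.5] zyaw 178.82 tilt [-2.e-04 -1.e-04 -1.e+00] F [-0.73  0.71 -0.22] M [-0.1   0.17  0.01] w 0.809 j [ 0.63  0.39  0.02  0.   -1.2   0.92]
t 2.65 p [587.4 227.4 292.7] zyaw 178.81 tilt [ 2.e-04  1.e-04 -1.e+00] F [ 0.01  0.14 -0.17] M [-0.08  0.17 -0.05] w 0.768 j [ 0.63  0.39  0.02  0.   -1.2   0.92]
```

View pics/w2.png

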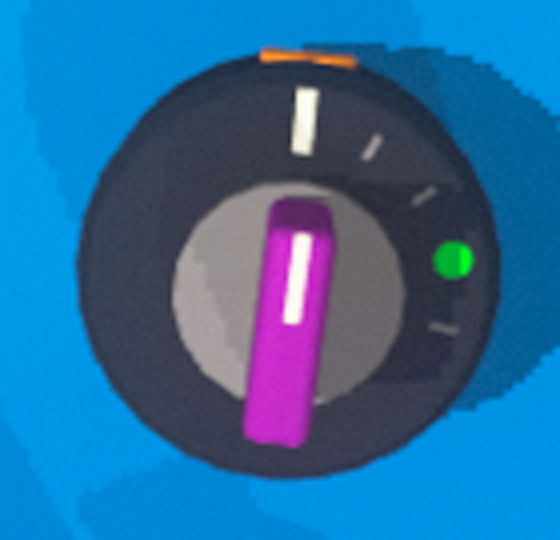

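```bash
cat > m.py <<'E'
from h import *
def go(K,T,P):
    o={}
    for k,(x,y,z) in P.items(): o[k]=ray(K,T,x,y,z);print(k,o[k].round(1))
    return o
def ang(a,b): d=b-a;return np.degrees(np.arctan2(d[1],d[0]))
E
python3 - <<'E'
from m import *
d=np.load('w2.npz');c=lambda x,y,z:(215+x/4,115+y/4,z)
o=go(d['K'],d['T'],{'lo':c(308,90,48),'li':c(302,155,48),'disc':c(289,293,59),'p1':c(302,235,95),'p0':c(291,323,95),'b1':c(301,226,95),'b0':c(275,442,95),'dot':c(453,260,48),'amb':c(308,60,27)})
print('line',ang(o['li'],o['lo']),'ptr',ang(o['p0'],o['p1']),'bar',ang(o['b0'],o['b1']),'barc',(o['b0']+o['b1'])/2, np.linalg.norm(o['b1']-o['b0']))
for k in('lo','li','dot','amb'):print(k,ang(o['disc'],o[k]),np.linalg.norm((o[k]-o['disc'])[:2]))
f=d['f'].astype(int);r,g,b=[f[...,i] for i in range(3)];m=((r>g+50)&(b>g+50)).astype(np.uint8)
E
```

```text
lo [632.  221.3  48. ]
li [617.6 222.9  48. ]
disc [588.6 226.4  59. ]
p1 [609.  223.5  95. ]
p0 [591.3 226.   95. ]
b1 [610.8 223.6  95. ]
b0 [566.2 229.7  95. ]
dot [592.9 188.8  48. ]
amb [636.6 221.   27. ]
line -6.31084937289086 ptr -8.05280331437043 bar -7.818273369564246 barc [588.5142557  226.68600452  95.        ] 45.00590282917366
lo -6.714458692241037 43.64283617158016
li -6.9138178650197135 29.21352457197076
dot -83.50156240142115 37.83708291547156
amb -6.4762506694742505 48.308826818888754
```

```bash
python3 -m handwheel '[{"slide":[40,1,-1],"rot":[6.8,0,0],"gripper":60},{"slide":[40,0,0],"rot":[0,0,0],"gripper":60},{"slide":[40,0,0],"rot":[0,0,0],"gripper":60},{"slide":[20,0,0],"rot":[0,0,0],"gripper":60},{"slide":[10,0,0],"rot":[0,0,0],"gripper":60},{"slide":[0,0,0],"rot":[0,0,0],"gripper":60},{"slide":[0,0,0],"rot":[0,0,0],"gripper":60},{"slide":[0,0,0],"rot":[0,0,0],"gripper":60}]' >/dev/null; python3 -c "
from h import *
st();f,K,T=cam('wrist');np.savez('w3.npz',K=K,T=T,f=f);cv2.imwrite('pics/w3.png',f[:,:,::-1])
print(proj(K,T,[588.5,226.5,95]),proj(K,T,[588.5,226.5,59]))"
```

```text
t 3.45 p [589.6 227.9 144.3] zyaw 172.1 tilt [ 0.0032  0.0019 -1.    ] F [1.49 0.17 0.49] M [-0.12  0.23  0.04] w 0.6 j [ 0.62  0.53 -0.16  0.   -0.88  0.81]
[288.74563043 297.16153368] [288.60821463 261.40438122]
```

View pics/w3.png

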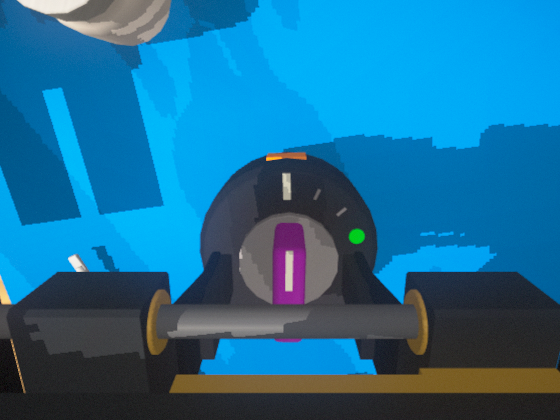

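Bar and white line are both vertical in the image at about (289,255) and (287,186), centred between the fingers. I'll go down and close.

```bash
python3 -m handwheel '[{"slide":[8,0,0],"rot":[0,0,0],"gripper":60},{"slide":[3.5,0,0],"rot":[0,0,0],"gripper":50},{"slide":[0,0,0],"rot":[0,0,0],"gripper":30},{"slide":[0,0,0],"rot":[0,0,0],"gripper":10},{"slide":[0,0,0],"rot":[0,0,0],"gripper":0},{"slide":[0,0,0],"rot":[0,0,0],"gripper":0},{"slide":[0,0,0],"rot":[0,0,0],"gripper":0},{"slide":[0,0,0],"rot":[0,0,0],"gripper":0},{"slide":[0,0,0],"rot":[0,0,0],"gripper":0}]' >/dev/null; python3 -c "
from h import *
st()"
python3 -m handwheel '[{"slide":[-5,0,0],"rot":[0,0,0],"gripper":0},{"slide":[-10,0,0],"rot":[0,0,0],"gripper":0},{"slide":[-20,0,0],"rot":[0,0,0],"gripper":0},{"slide":[-30,0,0],"rot":[0,0,0],"gripper":0},{"slide":[-35,0,0],"rot":[0,0,0],"gripper":0},{"slide":[0,0,0],"rot":[0,0,0],"gripper":0},{"slide":[0,0,0],"rot":[0,0,0],"gripper":0},{"slide":[0,0,0],"rot":[0,0,0],"gripper":0}]' >/dev/null; python3 -c "
from h import *
st();f,K,T=cam('wrist');np.savez('w4.npz',K=K,T=T,f=f);cv2.imwrite('pics/w4.png',f[:,:,::-1])
st()"
```

```text
t 4.4 p [588.8 227.6 130.9] zyaw 172.1 tilt [ 2.e-04  1.e-04 -1.e+00] F [-0.3  -0.13  0.8 ] M [-0.08  0.18  0.04] w 0.157 j [ 0.62  0.54 -0.17  0.   -0.86  0.81]
t 5.2 p [587.7 227.  229.1] zyaw 172.06 tilt [-0.0034 -0.0012 -1.    ] F [ 0.18 -0.44 -3.36] M [-0.13  0.18 -0.  ] w 0.154 j [ 0.62  0.44 -0.07 -0.   -1.07  0.81]
t 5.25 p [587.7 227.  228.8] zyaw 172.07 tilt [-0.0036 -0.0018 -1.    ] F [ 0.25 -0.39 -3.32] M [-0.09  0.12  0.  ] w 0.158 j [ 0.62  0.44 -0.07 -0.   -1.07  0.81]
```

View pics/w4.png

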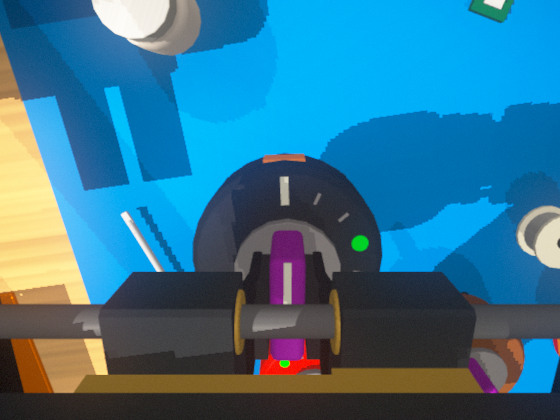

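Dome lifted: 3.3 N hangs on the wrist, with white line at (285,190) and green dot at (360,243). I'll carry it to a standoff near the jig.

```bash
python3 -m handwheel '[{"slide":[-20,10,1],"rot":[0,0,0],"gripper":0},{"slide":[-20,20,2],"rot":[0,0,0],"gripper":0},{"slide":[-21,30,3],"rot":[0,0,0],"gripper":0},{"slide":[0,40,4],"rot":[0,0,0],"gripper":0},{"slide":[0,40,4],"rot":[0,0,0],"gripper":0},{"slide":[0,40,4],"rot":[0,0,0],"gripper":0},{"slide":[0,40,4],"rot":[0,0,0],"gripper":0},{"slide":[0,40,4],"rot":[0,0,0],"gripper":0},{"slide":[0,40,4],"rot":[0,0,0],"gripper":0},{"slide":[0,40,4],"rot":[0,0,0],"gripper":0},{"slide":[0,35,1],"rot":[0,0,0],"gripper":0},{"slide":[0,25,1],"rot":[2,0,0],"gripper":0},{"slide":[0,13,0],"rot":[4,0,0],"gripper":0},{"slide":[0,0,0],"rot":[5,0,0],"gripper":0},{"slide":[0,0,0],"rot":[2.5,0,0],"gripper":0},{"slide":[0,0,0],"rot":[0,0,0],"gripper":0},{"slide":[0,0,0],"rot":[0,0,0],"gripper":0},{"slide":[0,0,0],"rot":[0,0,0],"gripper":0},{"slide":[0,0,0],"rot":[0,0,0],"gripper":0}]' >/dev/null; python3 -c "
from h import *
st();f,K,T=cam('wrist');np.savez('w5.npz',K=K,T=T,f=f,P=pose()[0]);cv2.imwrite('pics/w5.png',f[:,:,::-1])
st()"
```

```text
t 7.15 p [ 495.8 -176.4  291.5] zyaw 158.64 tilt [-4.e-04  0.e+00 -1.e+00] F [ 0.88 -0.13 -3.13] M [-0.07  0.15  0.04] w 0.157 j [-0.03  0.22 -0.23 -0.   -1.12  1.23]
t 7.2 p [ 495.8 -176.4  291.6] zyaw 158.63 tilt [-3.e-04  1.e-04 -1.e+00] F [-0.48 -0.19 -3.53] M [-0.08  0.18 -0.02] w 0.162 j [-0.03  0.22 -0.23 -0.   -1.12  1.23]
```

View pics/w5.png

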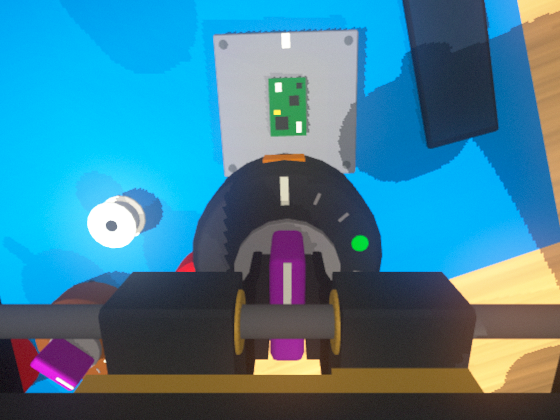

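```bash
cat > n.py <<'E'
from m import *
def lines(fn):
    d=np.load(fn);f,K,T,P=d['f'].astype(int),d['K'],d['T'],d['P']
    r,g,b=[f[...,i] for i in range(3)]
    m=((b-r<45)&(r>60)).astype(np.uint8); m[165:]=0;m[:,:200]=0;m[:,375:]=0
    L=[];Rr=[];U=[]
    for v in range(50,155,3):
        x=np.flatnonzero(m[v]);
        if len(x)>50:L.append((x[0]-.5,v));Rr.append((x[-1]+.5,v))
    for u in range(230,346,3):
        y=np.flatnonzero(m[:150,u]);U.append((u,y[0]-.5))
    return K,T,P,f,m,np.array(L),np.array(Rr),np.array(U)
E
python3 - <<'E'
from n import *
K,T,P,f,m,L,Rr,U=lines('w5.npz')
cv2.imwrite('pics/mask5.png',m*255)
def rob(A):
    vx,vy,x0,y0=cv2.fitLine(A.astype(np.float32),cv2.DIST_HUBER,0,.01,.01).ravel();return np.array([vx,vy]),np.array([x0,y0])
def X(a,b):
    t=np.linalg.solve(np.c_[a[0],-b[0]],b[1]-a[1]);return a[1]+t[0]*a[0]
l,r,u=rob(L),rob(Rr),rob(U)
A,B=X(l,u),X(r,u);print('corners',A,B)
for z in(14,18,22,26,30):
    a=ray(K,T,*A,z);b=ray(K,T,*B,z);e=a-b;w=np.hypot(*e[:2]);yaw=np.degrees(np.arctan2(e[1],e[0]))-90
    c=(a+b)/2-65*np.array([np.cos(np.radians(yaw)),np.sin(np.radians(yaw)),0])
    # side-edge directions
    pl=[ray(K,T,*(l[1]+k*l[0]),z) for k in(-40,40)];pr=[ray(K,T,*(r[1]+k*r[0]),z) for k in(-40,40)]
    f2=lambda p:np.degrees(np.arctan2(*(p[np.argmax([p[0][0],p[1][0]])]-p[np.argmin([p[0][0],p[1][0]])])[[1,0]]))
    mk=ray(K,T,285.7,40.5,z)
    print(z,'w',w.round(2),'yaw',yaw.round(2),f2(pl).round(2),f2(pr).round(2),'c',c.round(1),'mark',mk.round(1),ang(c,mk).round(2))
hs=f;gm=((hs[...,1]>hs[...,0]+40)&(hs[...,1]>hs[...,2]+10)).astype(np.uint8);gm[145:]=0;gm[:,:250]=0;gm[:,330:]=0
gm=cv2.morphologyEx(gm,cv2.MORPH_CLOSE,np.ones((15,15)));c=max(cv2.findContours(gm,0,2)[0],key=cv2.contourArea);q=cv2.minAreaRect(c);print('board',q)
bx=cv2.boxPoints(q)
for z in(20,26,32):
    w=[ray(K,T,*p,z) for p in bx];print(z,np.mean(w,0).round(1),[np.linalg.norm(w[i]-w[i-1]).round(1) for i in range(2)],[ang(w[i],w[i-1]).round(1) for i in range(2)])
# held dome
z=P[2,3]-128.9+46
lo,li=ray(K,T,284.3,177,z),ray(K,T,285,206,z)
Ti=np.linalg.inv(P)
for n,p in(('lo',lo),('li',li),('dot',ray(K,T,360,243,z)),('amb',ray(K,T,284.5,158.5,z-21))):print(n,p.round(1),'tool',(Ti@np.r_[p,1])[:3].round(1))
print('line yaw',ang(li,lo))
E
```

```text
corners [213.19511  34.17266] [357.38522   29.502205]
14 w 129.55 yaw -19.69 -19.57 -19.57 c [ 560.7 -202.9   14. ] mark [ 615.1 -222.7   14. ] -19.95
18 w 128.15 yaw -19.69 -19.57 -19.57 c [ 560.2 -202.7   18. ] mark [ 614.6 -222.5   18. ] -19.94
22 w 126.75 yaw -19.69 -19.57 -19.57 c [ 559.6 -202.6   22. ] mark [ 614.2 -222.3   22. ] -19.94
26 w 125.34 yaw -19.69 -19.57 -19.57 c [ 559.1 -202.4   26. ] mark [ 613.7 -222.2   26. ] -19.94
30 w 123.94 yaw -19.69 -19.57 -19.57 c [ 558.5 -202.2   30. ] mark [ 613.2 -222.    30. ] -19.93
board ((287.3622741699219, 106.50474548339844), (58.24125289916992, 37.21926498413086), 88.02507019042969)
20 [ 560.6 -203.    20. ] [np.float64(52.5), np.float64(34.0)] [np.float64(159.9), np.float64(70.5)]
26 [ 560.8 -203.    26. ] [np.float64(51.6), np.float64(33.4)] [np.float64(159.9), np.float64(70.5)]
32 [ 561.  -203.1   32. ] [np.float64(50.7), np.float64(32.9)] [np.float64(159.9), np.float64(70.5)]
lo [ 536.8 -191.9  208.7] tool [ 82.9  -0.5 -43.9]
li [ 523.4 -187.   208.7] tool [ 82.9  -0.2 -29.6]
dot [ 491.7 -214.9  208.7] tool [ 82.9  37.4 -10.3]
amb [ 541.9 -193.9  187.7] tool [103.9  -0.5 -49.3]
line yaw -20.13871941559153
```

View pics/mask5.png

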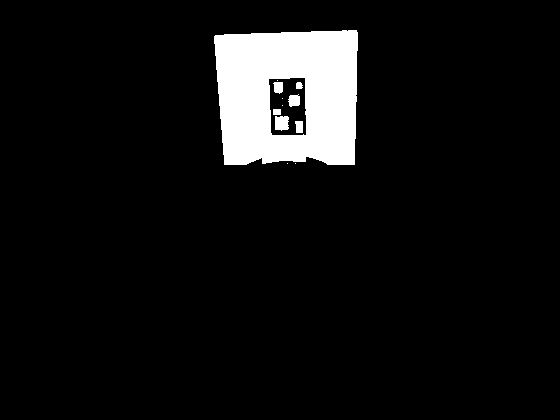

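```bash
python3 -m handwheel '[{"slide":[5,0,-8],"rot":[-0.7,0,0],"gripper":0},{"slide":[10,0.4,-16],"rot":[0,0,0],"gripper":0},{"slide":[15,0.4,-20],"rot":[0,0,0],"gripper":0},{"slide":[20,0.4,-16],"rot":[0,0,0],"gripper":0},{"slide":[20,0,-9.4],"rot":[0,0,0],"gripper":0},{"slide":[20,0,0],"rot":[0,0,0],"gripper":0},{"slide":[15,0,0],"rot":[0,0,0],"gripper":0},{"slide":[10,0,0],"rot":[0,0,0],"gripper":0},{"slide":[4,0,0],"rot":[0,0,0],"gripper":0},{"slide":[0,0,0],"rot":[0,0,0],"gripper":0},{"slide":[0,0,0],"rot":[0,0,0],"gripper":0},{"slide":[0,0,0],"rot":[0,0,0],"gripper":0}]' >/dev/null; python3 -c "
from h import *
st();f,K,T=cam('wrist');np.savez('w6.npz',K=K,T=T,f=f,P=pose()[0])
st();g=f[:,:,::-1];h,K2,T2=cam('side');np.savez('s6.npz',K=K2,T=T2,f=h)
cv2.imwrite('pics/w6.png',np.hstack([g[100:360,150:430],cv2.resize(h[200:330,250:390,::-1],(280,260))]))
st()"
```

```text
t 8.4 p [ 560.8 -202.4  173.8] zyaw 159.31 tilt [ 2.2e-03 -4.0e-04 -1.0e+00] F [-0.48 -0.29 -3.24] M [-0.09  0.12  0.03] w 0.158 j [-0.07  0.44 -0.22  0.   -0.9   1.28]
t 8.45 p [ 560.7 -202.3  173.7] zyaw 159.31 tilt [ 2.e-03 -3.e-04 -1.e+00] F [ 0.53  0.07 -3.06] M [-0.07  0.19  0.07] w 0.159 j [-0.07  0.44 -0.22  0.   -0.9   1.28]
t 8.5 p [ 560.6 -202.3  173.6] zyaw 159.31 tilt [ 1.6e-03 -2.0e-04 -1.0e+00] F [-0.15  0.23 -2.96] M [ 0.    0.11 -0.02] w 0.159 j [-0.07  0.44 -0.22  0.   -0.9   1.28]
```

View pics/w6.png

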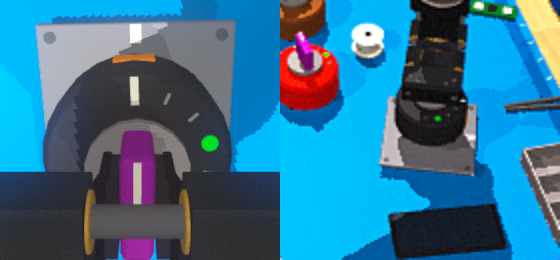

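```bash
python3 - <<'E'
from n import *
for fn in('w5.npz','w6.npz'):
    d=np.load(fn);K,T,P=d['K'],d['T'],d['P'];Ti=np.linalg.inv(P)
    print(K.round(2).tolist(),(Ti@T).round(4).tolist())
d=np.load('w6.npz');K,T,P,f=d['K'],d['T'],d['P'],d['f'].astype(int);Ti=np.linalg.inv(P)
r,g,b=[f[...,i] for i in range(3)]
def cen(m,box):
    x,y,w,h=box;mm=np.zeros_like(m);mm[y:y+h,x:x+w]=m[y:y+h,x:x+w];ys,xs=np.nonzero(mm);return xs.mean(),ys.mean(),xs.min(),xs.max(),ys.min(),ys.max()
w=(r>200)&(g>200)&(b>190)
z=P[2,3]-128.9
for n,m,box,zz in(('mark',w,(270,110,32,45),17),('line',w,(275,170,25,45),z+46),('amb',(r>180)&(b<120)&(g>80),(250,145,65,25),z+25),('ptr',w,(275,255,25,50),z+93),('dot',(g>150)&(r<100)&(b<120),(340,225,40,40),z+46)):
    c=cen(m,box);p=ray(K,T,c[0],c[1],zz);print(n,np.round(c,1),p.round(1),'tool',(Ti@np.r_[p,1])[:3].round(2))
for yy in(0,1):print(proj(K,T,(P@[83,0,-37,1])[:3]))
E
```

```text
[[375.92, 0.0, 286.91], [0.0, 375.92, 210.18], [0.0, 0.0, 1.0]] [[0.0003, -0.2936, 0.9559, -92.1703], [1.0, -0.0001, -0.0004, 0.8442], [0.0002, 0.9559, 0.2936, -81.2333], [0.0, 0.0, 0.0, 1.0]]
[[375.92, 0.0, 286.91], [0.0, 375.92, 210.18], [0.0, 0.0, 1.0]] [[0.0004, -0.2934, 0.956, -92.3503], [1.0, -0.0001, -0.0004, 0.8669], [0.0002, 0.956, 0.2934, -81.2815], [0.0, 0.0, 0.0, 1.0]]
mark [285.  132.4 279.  291.  124.  143. ] [ 615.3 -222.4   17. ] tool [156.85  -0.45 -57.83]
line [284.1 188.3 281.  287.  177.  200. ] [ 597.  -215.4   90.8] tool [ 82.98  -0.57 -38.43]
amb [283.  157.7 263.  304.  154.  162. ] [ 608.  -218.7   69.8] tool [104.    -1.28 -49.8 ]<stdin>:8: RuntimeWarning: Mean of empty slice.
  ret = ret.dtype.type(ret / rcount)
Traceback (most recent call last):
ValueError: zero-size array to reduction operation minimum which has no identity
```

```bash
python3 - <<'E'
from h import *
d=vision.get_image('wrist');print(d['hand_eye'].round(3).tolist())
E
```

```text
[[0.0, -0.294, 0.956, -92.248], [1.0, -0.0, -0.0, 0.867], [0.0, 0.956, 0.294, -81.202], [0.0, 0.0, 0.0, 1.0]]
```

```bash
python3 -m handwheel '[{"slide":[4,0,0],"rot":[0.6,0,0],"gripper":0},{"slide":[4,0,0],"rot":[0,0,0],"gripper":0},{"slide":[3,0,0],"rot":[0,0,0],"gripper":0},{"slide":[2,0,0],"rot":[0,0,0],"gripper":0},{"slide":[0,0,0],"rot":[0,0,0],"gripper":0},{"slide":[0,0,0],"rot":[0,0,0],"gripper":0},{"slide":[0,0,0],"rot":[0,0,0],"gripper":0}]' ; python3 -c "
from h import *
st()"
python3 -m handwheel '[{"slide":[1,0,0],"rot":[0,0,0],"gripper":0},{"slide":[1,0,0],"rot":[0,0,0],"gripper":0},{"slide":[0,0,0],"rot":[0,0,0],"gripper":0}]' 
python3 -m handwheel '[{"slide":[1,0,0],"rot":[0,0,0],"gripper":0},{"slide":[1,0,0],"rot":[0,0,0],"gripper":0},{"slide":[0,0,0],"rot":[0,0,0],"gripper":0}]'
```

```text
clock: 9.25
eef_pos: [560.4, -202.3, 159.9]
eef_rot: [-0.131, 0.695, -0.131, -0.695]
wrist_force: [-0.3, 0.2, -2.9]
width: 0.161
t 9.25 p [ 560.4 -202.3  159.9] zyaw 158.7 tilt [ 3.e-04 -1.e-04 -1.e+00] F [-0.32  0.16 -2.87] M [ 0.01  0.13 -0.06] w 0.161 j [-0.07  0.46 -0.24  0.   -0.87  1.27]
clock: 9.55
eef_pos: [560.2, -202.3, 157.6]
eef_rot: [0.131, -0.695, 0.131, 0.695]
wrist_force: [-0.4, -0.0, -2.9]
width: 0.158
clock: 9.85
eef_pos: [560.1, -202.3, 155.5]
eef_rot: [0.131, -0.695, 0.131, 0.695]
wrist_force: [0.1, 0.4, -2.6]
width: 0.154
```

Dome's underside is at about 27 mm with no contact yet. I'll keep going in small steps.

```bash
python3 -m handwheel '[{"slide":[1,0,0],"rot":[0,0,0],"gripper":0},{"slide":[1,0,0],"rot":[0,0,0],"gripper":0},{"slide":[0,0,0],"rot":[0,0,0],"gripper":0}]' |grep -E "pos|force"
python3 -m handwheel '[{"slide":[1,0,0],"rot":[0,0,0],"gripper":0},{"slide":[1,0,0],"rot":[0,0,0],"gripper":0},{"slide":[0,0,0],"rot":[0,0,0],"gripper":0}]' |grep -E "pos|force"
```

```text
eef_pos: [560.1, -202.3, 153.5]
wrist_force: [0.2, -0.3, -3.1]
eef_pos: [560.1, -202.3, 151.5]
wrist_force: [-0.6, 0.2, -2.8]
```

```bash
python3 -m handwheel '[{"slide":[0.7,0,0],"rot":[0,0,0],"gripper":0},{"slide":[0,0,0],"rot":[0,0,0],"gripper":0}]' |grep -E "pos|force"
```

```text
eef_pos: [560.2, -202.3, 151.0]
wrist_force: [0.3, 0.3, -3.8]
```

```bash
for i in 1 2; do :; done; python3 -m handwheel '[{"slide":[0.7,0,0],"rot":[0,0,0],"gripper":0},{"slide":[0.7,0,0],"rot":[0,0,0],"gripper":0},{"slide":[0,0,0],"rot":[0,0,0],"gripper":0}]' |grep -E "pos|force"
python3 -m handwheel '[{"slide":[0.7,0,0],"rot":[0,0,0],"gripper":0},{"slide":[0,0,0],"rot":[0,0,0],"gripper":0}]' |grep -E "pos|force"
```

```text
eef_pos: [560.2, -202.3, 149.5]
wrist_force: [-0.5, 0.5, -2.3]
eef_pos: [560.2, -202.3, 148.8]
wrist_force: [0.1, 0.4, -3.4]
```

```bash
python3 -m handwheel '[{"slide":[0.7,0,0],"rot":[0,0,0],"gripper":0},{"slide":[0,0,0],"rot":[0,0,0],"gripper":0}]' |grep -E "pos|force"
```

```text
eef_pos: [560.2, -202.3, 148.2]
wrist_force: [0.6, -0.2, -3.5]
```

```bash
python3 -m handwheel '[{"slide":[0.7,0,0],"rot":[0,0,0],"gripper":0},{"slide":[0,0,0],"rot":[0,0,0],"gripper":0}]' |grep -E "pos|force"
```

```text
eef_pos: [560.2, -202.3, 147.4]
wrist_force: [-1.1, -0.5, -1.8]
```

```bash
python3 -m handwheel '[{"slide":[0.7,0,0],"rot":[0,0,0],"gripper":0},{"slide":[0,0,0],"rot":[0,0,0],"gripper":0}]' |grep -E "pos|force"
```

```text
eef_pos: [560.3, -202.3, 147.3]
wrist_force: [-1.3, 0.8, -0.0]
```

```bash
python3 -m handwheel '[{"slide":[0.5,0,0],"rot":[0,0,0],"gripper":0},{"slide":[0,0,0],"rot":[0,0,0],"gripper":0}]' |grep -E "pos|force"
```

```text
eef_pos: [560.3, -202.3, 147.0]
wrist_force: [-1.5, 0.8, 2.4]
```

Contact at TCP z ≈ 147.3 (stage at about 18.4). I'll check the alignment before pressing.

```bash
python3 -c "
from h import *
st();P=pose()[0];f,K,T=cam('wrist');np.savez('w7.npz',K=K,T=T,f=f,P=P);g=f[:,:,::-1]
h,K2,T2=cam('side');np.savez('s7.npz',K=K2,T=T2,f=h)
cv2.imwrite('pics/w7.png',np.hstack([cv2.resize(g[110:260,190:390],(400,300)),cv2.resize(h[220:310,270:390,::-1],(400,300))]))
st()
f=f.astype(int);r,g,b=[f[...,i] for i in range(3)]
def cen(m,box):
    x,y,w,h=box;ys,xs=np.nonzero(m[y:y+h,x:x+w]);return xs.mean()+x,ys.mean()+y,len(xs)
w=(r>200)&(g>200)&(b>190);z=147.3-128.9;Ti=np.linalg.inv(P)
for n,m,box,zz in(('mark',w,(265,110,42,40),18.4),('line',w,(275,165,25,45),z+46),('amb',(r>180)&(b<120)&(g>80),(250,140,65,30),z+25),('ptr',w,(275,230,25,80),z+93),('dot',(g>130)&(r<100)&(b<120),(330,215,60,60),z+46)):
    try:
        c=cen(m,box);p=ray(K,T,c[0],c[1],zz);print(n,np.round(c,1),p.round(1),'tool',(Ti@np.r_[p,1])[:3].round(2))
    except Exception as e:print(n,e)
"
```

```text
t 11.95 p [ 560.3 -202.3  147. ] zyaw 158.71 tilt [ 3.e-04 -2.e-04 -1.e+00] F [-1.46  0.82  2.36] M [ 0.29  0.72 -0.03] w 0.158 j [-0.07  0.47 -0.25  0.   -0.85  1.27]
t 12.05 p [ 560.3 -202.3  146.9] zyaw 158.71 tilt [ 4.e-04 -2.e-04 -1.e+00] F [-2.01  0.67  4.17] M [ 0.3   0.8  -0.03] w 0.16 j [-0.07  0.47 -0.25  0.   -0.85  1.27]
mark [282.5 135.7 246. ] [ 615.5 -221.9   18.4] tool [128.61  -1.79 -58.52]
line [284.1 188.2 147. ] [ 596.5 -215.8   64.4] tool [ 82.61  -0.58 -38.53]
amb [283.1 157.9 247. ] [ 607.1 -219.2   43.4] tool [103.61  -1.21 -49.65]
ptr [nan nan  0.] [nan nan nan] tool [nan nan nan]
dot [359.7 243.4 225. ] [ 556.3 -240.6   64.4] tool [ 82.6   37.17 -10.14]<string>:9: RuntimeWarning: Mean of empty slice.
  ret = ret.dtype.type(ret / rcount)
```

View pics/w7.png

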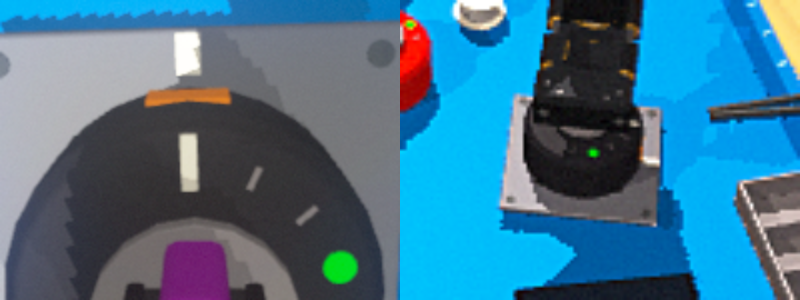

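Window at crop (188,97) and mark at (188,53) line up, within about 1° and 1 mm. Now I'll press towards 15 N.

```bash
python3 -m handwheel '[{"slide":[0.5,0,0],"rot":[0,0,0],"gripper":0},{"slide":[0,0,0],"rot":[0,0,0],"gripper":0},{"slide":[0,0,0],"rot":[0,0,0],"gripper":0}]' |grep -E "pos|force"
```

```text
eef_pos: [560.4, -202.3, 146.6]
wrist_force: [-2.7, 1.8, 4.9]
```

```bash
python3 -m handwheel '[{"slide":[0.5,0,0],"rot":[0,0,0],"gripper":0},{"slide":[0,0,0],"rot":[0,0,0],"gripper":0},{"slide":[0,0,0],"rot":[0,0,0],"gripper":0}]' |grep -E "pos|force"
```

```text
eef_pos: [560.3, -202.3, 146.5]
wrist_force: [-3.6, 2.1, 6.9]
```

```bash
python3 -m handwheel '[{"slide":[0.5,0,0],"rot":[0,0,0],"gripper":0},{"slide":[0.5,0,0],"rot":[0,0,0],"gripper":0},{"slide":[0,0,0],"rot":[0,0,0],"gripper":0},{"slide":[0,0,0],"rot":[0,0,0],"gripper":0}]' |grep -E "pos|force"
```

```text
eef_pos: [560.4, -202.3, 146.1]
wrist_force: [-4.7, 2.2, 10.7]
```

```bash
python3 -m handwheel '[{"slide":[0.5,0,0],"rot":[0,0,0],"gripper":0},{"slide":[0,0,0],"rot":[0,0,0],"gripper":0},{"slide":[0,0,0],"rot":[0,0,0],"gripper":0}]' |grep -E "pos|force"; python3 -c "
from h import *
st()"
```

```text
eef_pos: [560.4, -202.3, 146.0]
wrist_force: [-4.2, 2.6, 12.1]
t 13.35 p [ 560.4 -202.3  146. ] zyaw 158.74 tilt [ 8.e-04 -7.e-04 -1.e+00] F [-4.25  2.56 12.08] M [ 0.8   1.63 -0.03] w 0.16 j [-0.07  0.48 -0.25  0.   -0.84  1.27]
```

```bash
python3 -m handwheel '[{"slide":[0.5,0,0.5],"rot":[0,0,0],"gripper":0},{"slide":[0,0,0],"rot":[0,0,0],"gripper":0},{"slide":[0,0,0],"rot":[0,0,0],"gripper":0}]' |grep -E "pos|force"; python3 -c "
from h import *
st()"
```

```text
eef_pos: [560.3, -202.3, 145.9]
wrist_force: [-4.6, 1.9, 13.4]
t 13.65 p [ 560.3 -202.3  145.9] zyaw 158.75 tilt [ 0.0018 -0.0011 -1.    ] F [-4.59  1.91 13.39] M [0.72 1.56 0.01] w 0.16 j [-0.07  0.47 -0.25  0.   -0.84  1.27]
```

```bash
python3 -m handwheel '[{"slide":[0.4,0,0.3],"rot":[0,0,0],"gripper":0},{"slide":[0,0,0],"rot":[0,0,0],"gripper":0},{"slide":[0,0,0],"rot":[2,0,0],"gripper":0},{"slide":[0,0,0],"rot":[3,0,0],"gripper":0},{"slide":[0,0,0],"rot":[3,0,0],"gripper":0},{"slide":[0,0,0],"rot":[2,0,0],"gripper":0},{"slide":[0,0,0],"rot":[0,0,0],"gripper":0}]' |grep -E "pos|force"; python3 -c "
from h import *
st();P=pose()[0];f,K,T=cam('wrist');np.savez('w8.npz',K=K,T=T,f=f,P=P);g=f[:,:,::-1];cv2.imwrite('pics/w8.png',cv2.resize(g[100:280,170:410],(480,360)));st()
"
```

```text
eef_pos: [560.2, -202.4, 145.8]
wrist_force: [-5.2, 2.0, 13.8]
t 14.35 p [ 560.2 -202.4  145.8] zyaw 148.78 tilt [ 0.0022 -0.0017 -1.    ] F [-5.24  2.03 13.85] M [0.51 1.66 0.24] w 0.157 j [-0.07  0.47 -0.25  0.   -0.84  1.1 ]
t 14.4 p [ 560.2 -202.4  145.8] zyaw 148.81 tilt [ 0.0022 -0.0017 -1.    ] F [-5.02  1.23 14.66] M [0.55 1.63 0.2 ] w 0.154 j [-0.07  0.47 -0.25  0.   -0.84  1.1 ]
```

View pics/w8.png

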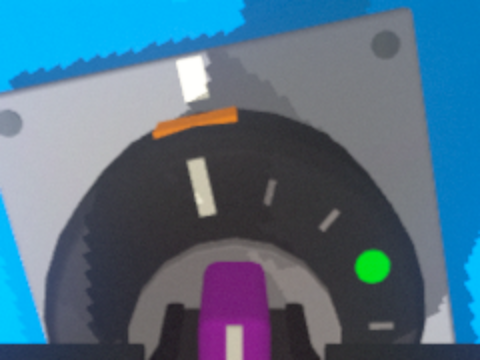

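Dome stayed put while the knob turned 10° (window at (195,122) in the crop, still under the mark). I'll continue.

```bash
python3 -m handwheel '[{"slide":[0,0,0],"rot":[3,0,0],"gripper":0},{"slide":[0,0,0],"rot":[4,0,0],"gripper":0},{"slide":[0,0,0],"rot":[4,0,0],"gripper":0},{"slide":[0,0,0],"rot":[4,0,0],"gripper":0},{"slide":[0,0,0],"rot":[4,0,0],"gripper":0},{"slide":[0,0,0],"rot":[3,0,0],"gripper":0},{"slide":[0,0,0],"rot":[0,0,0],"gripper":0}]' |grep -E "pos|force"; python3 -c "
from h import *
st()"
```

```text
eef_pos: [560.0, -202.6, 145.8]
wrist_force: [-5.4, 1.5, 13.4]
t 15.1 p [ 560.  -202.6  145.8] zyaw 126.77 tilt [ 0.0016 -0.0019 -1.    ] F [-5.4   1.52 13.4 ] M [0.28 1.78 0.13] w 0.161 j [-0.07  0.47 -0.25  0.   -0.84  0.71]
```

```bash
python3 -m handwheel '[{"slide":[0,0,0],"rot":[3,0,0],"gripper":0},{"slide":[0,0,0],"rot":[4,0,0],"gripper":0},{"slide":[0,0,0],"rot":[4,0,0],"gripper":0},{"slide":[0,0,0],"rot":[4,0,0],"gripper":0},{"slide":[0,0,0],"rot":[4,0,0],"gripper":0},{"slide":[0,0,0],"rot":[4,0,0],"gripper":0},{"slide":[0,0,0],"rot":[4,0,0],"gripper":0},{"slide":[0,0,0],"rot":[3,0,0],"gripper":0},{"slide":[0,0,0],"rot":[0,0,0],"gripper":0}]' |grep -E "pos|force"; python3 -c "
from h import *
st();P=pose()[0];f,K,T=cam('wrist');np.savez('w9.npz',K=K,T=T,f=f,P=P);g=f[:,:,::-1];cv2.imwrite('pics/w9.png',cv2.resize(g[100:280,150:430],(560,360)));st()
"
```

```text
eef_pos: [559.6, -202.8, 145.7]
wrist_force: [-6.0, -0.6, 14.8]
t 16.0 p [ 559.6 -202.8  145.7] zyaw 96.76 tilt [ 6.e-04 -2.e-03 -1.e+00] F [-6.02 -0.62 14.8 ] M [0.23 1.97 0.14] w 0.161 j [-0.07  0.47 -0.25  0.   -0.84  0.19]
t 16.05 p [ 559.6 -202.7  145.7] zyaw 96.8 tilt [ 6.0e-04 -2.1e-03 -1.0e+00] F [-6.37  0.29 14.36] M [0.19 1.97 0.17] w 0.16 j [-0.07  0.47 -0.25  0.   -0.84  0.19]
```

View pics/w9.png

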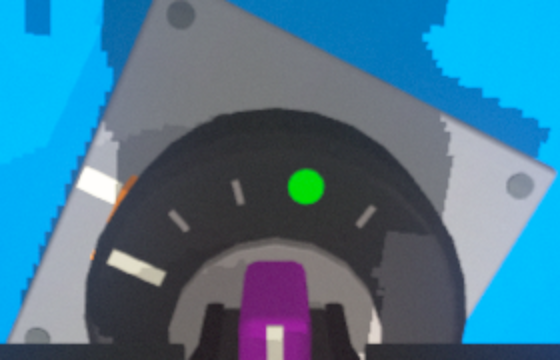

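```bash
python3 - <<'E'
from m import *
for fn,off,L,dt,mk in(('w8.npz',(170,100),((195,160),(208,214)),(373,266),(192,79)),('w9.npz',(150,100),((110,257),(164,280)),(306,186.5),(97,185))):
    d=np.load(fn);K,T,P=d['K'],d['T'],d['P'];c=lambda p,z:ray(K,T,off[0]+p[0]/2,off[1]+p[1]/2,z)
    z=64.4;lo,li,g=c(L[0],z),c(L[1],z),c(dt,z);m=c(mk,18.4)
    Z=-P[:3,2];print(fn,'line yaw',ang(li,lo).round(2),'dot',g.round(1),'mark',m.round(1),'lo',lo.round(1),'li',li.round(1),'toolyaw',np.degrees(np.arctan2(Z[1],Z[0])).round(2))
    for ctr in(P[:3,3],): print('rel axis: line',ang(ctr,(lo+li)/2).round(2),'dot',ang(ctr,g).round(2),'mark',ang(ctr,m).round(2))
E
```

```text
w8.npz line yaw -18.78 dot [ 556.1 -240.9   64.4] mark [ 614.8 -222.2   18.4] lo [ 601.4 -217.5   64.4] li [ 588.5 -213.2   64.4] toolyaw -31.22
rel axis: line -20.43 dot -96.02 mark -19.96
w9.npz line yaw -18.21 dot [ 556.3 -240.4   64.4] mark [ 615.5 -222.    18.4] lo [ 601.7 -217.1   64.4] li [ 588.1 -212.6   64.4] toolyaw -83.24
rel axis: line -18.94 dot -95.03 mark -19.02
```

```bash
python3 -m handwheel '[{"slide":[0,0,0],"rot":[3,0,0],"gripper":0},{"slide":[0,0,0],"rot":[4,0,0],"gripper":0},{"slide":[0,0,0],"rot":[3,0,0],"gripper":0},{"slide":[0,0,0],"rot":[1.7,0,0],"gripper":0},{"slide":[0,0,0],"rot":[0,0,0],"gripper":0},{"slide":[0,0,0],"rot":[0,0,0],"gripper":0}]' |grep -E "pos|force"; python3 -c "
from h import *
st();P=pose()[0];f,K,T=cam('wrist');np.savez('w10.npz',K=K,T=T,f=f,P=P);g=f[:,:,::-1];cv2.imwrite('pics/w10.png',cv2.resize(g[100:400,150:430],(560,600)));st()
"
```

```text
eef_pos: [559.4, -202.7, 145.7]
wrist_force: [-6.3, 0.4, 14.0]
t 16.65 p [ 559.4 -202.7  145.7] zyaw 85.11 tilt [ 2.e-04 -2.e-03 -1.e+00] F [-6.32  0.4  14.02] M [0.24 2.05 0.19] w 0.159 j [-0.07  0.47 -0.25  0.   -0.84 -0.01]
t 16.7 p [ 559.4 -202.7  145.7] zyaw 85.11 tilt [ 2.e-04 -2.e-03 -1.e+00] F [-6.47  0.61 14.72] M [0.2  1.98 0.16] w 0.155 j [-0.07  0.47 -0.25  0.   -0.84 -0.01]
```

View pics/w10.png

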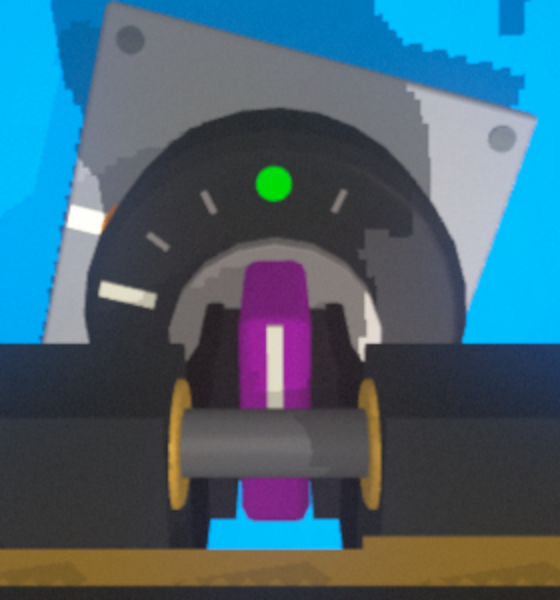

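Pointer at (274,365) is in line with the dot at (273,184). The press was 14–15 N. I'll ease off the downward and sideways load before opening.

```bash
python3 -m handwheel '[{"slide":[-0.5,0.5,0],"rot":[0,0,0],"gripper":0},{"slide":[-0.5,0.5,0],"rot":[0,0,0],"gripper":0},{"slide":[0,0,0],"rot":[0,0,0],"gripper":0},{"slide":[0,0,0],"rot":[0,0,0],"gripper":0}]' >/dev/null; python3 -c "
from h import *
st()"
```

```text
t 17.1 p [ 559.2 -202.7  146.1] zyaw 85.1 tilt [ 0.0021 -0.002  -1.    ] F [-2.97 -0.73  9.86] M [-0.12  1.23  0.18] w 0.158 j [-0.07  0.47 -0.26  0.   -0.84 -0.01]
```

```bash
python3 -m handwheel '[{"slide":[-0.5,0.3,0],"rot":[0,0,0],"gripper":0},{"slide":[-0.5,0,0],"rot":[0,0,0],"gripper":0},{"slide":[0,0,0],"rot":[0,0,0],"gripper":0},{"slide":[0,0,0],"rot":[0,0,0],"gripper":0}]' >/dev/null; python3 -c "
from h import *
st()"
```

```text
t 17.5 p [ 559.1 -202.7  146.5] zyaw 85.09 tilt [ 0.0026 -0.0019 -1.    ] F [-2.29 -1.38  6.7 ] M [-0.3   0.81  0.22] w 0.16 j [-0.08  0.47 -0.26  0.   -0.84 -0.01]
```

```bash
python3 -m handwheel '[{"slide":[-0.3,0,0],"rot":[0,0,0],"gripper":10},{"slide":[0,0,0],"rot":[0,0,0],"gripper":20},{"slide":[0,0,0],"rot":[0,0,0],"gripper":30},{"slide":[0,0,0],"rot":[0,0,0],"gripper":50},{"slide":[0,0,0],"rot":[0,0,0],"gripper":60},{"slide":[0,0,0],"rot":[0,0,0],"gripper":60},{"slide":[0,0,0],"rot":[0,0,0],"gripper":60}]' >/dev/null; python3 -c "
from h import *
st()"
```

```text
t 18.2 p [ 557.9 -201.8  145.2] zyaw 84.99 tilt [-9.e-04  1.e-04 -1.e+00] F [-0.83  0.19  3.63] M [0.09 0.4  0.02] w 0.55 j [-0.07  0.47 -0.26 -0.   -0.84 -0.01]
```

```bash
python3 -m handwheel '[{"slide":[-2,0,0],"rot":[0,0,0],"gripper":60},{"slide":[-5,0,0],"rot":[0,0,0],"gripper":60},{"slide":[-15,0,0],"rot":[0,0,0],"gripper":60},{"slide":[-30,0,0],"rot":[0,0,0],"gripper":60},{"slide":[-40,0,0],"rot":[0,0,0],"gripper":60},{"slide":[-40,0,0],"rot":[0,0,0],"gripper":60},{"slide":[-15,0,0],"rot":[0,0,0],"gripper":60},{"slide":[0,0,0],"rot":[0,0,0],"gripper":60},{"slide":[0,0,0],"rot":[0,0,0],"gripper":60},{"slide":[0,0,0],"rot":[0,0,0],"gripper":60},{"slide":[0,0,0],"rot":[0,0,0],"gripper":60}]' >/dev/null; python3 -c "
from h import *
st();P=pose()[0];f,K,T=cam('wrist');np.savez('w11.npz',K=K,T=T,f=f,P=P);g=f[:,:,::-1];cv2.imwrite('pics/w11.png',cv2.resize(g[90:290,170:410],(720,600),interpolation=cv2.INTER_CUBIC))
h,K2,T2=cam('side');cv2.imwrite('pics/s11.png',cv2.resize(h[130:330,200:460,::-1],(780,600)))
"
```

```text
t 19.3 p [ 557.7 -201.8  290.5] zyaw 84.99 tilt [-3.3e-03  5.0e-04 -1.0e+00] F [ 0.41 -0.62 -0.31] M [0.05 0.04 0.04] w 0.601 j [-0.07  0.33 -0.07 -0.   -1.17 -0.01]
```

View pics/w11.png

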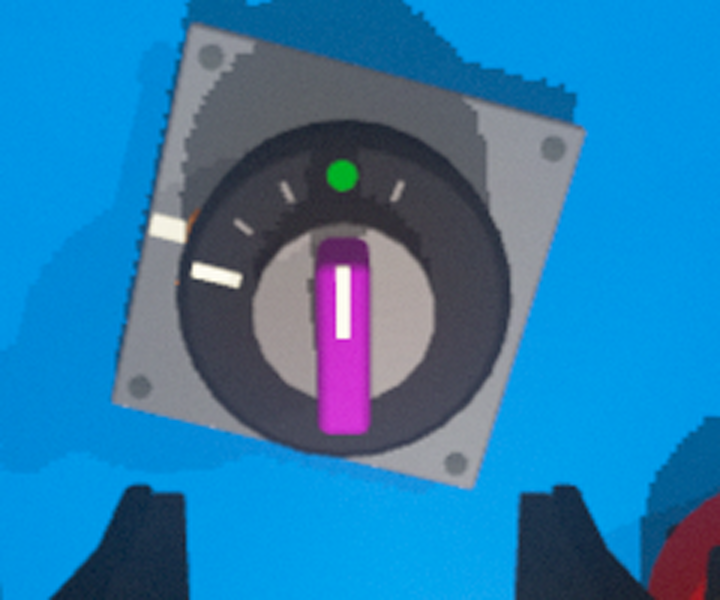

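View pics/s11.png

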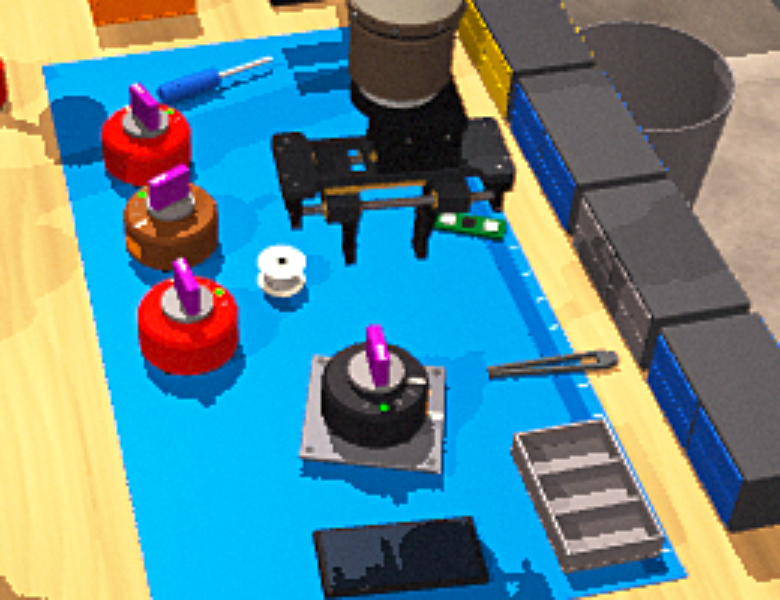

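```bash
python3 - <<'E'
from m import *
d=np.load('w11.npz');K,T=d['K'],d['T'];c=lambda p,z:ray(K,T,170+p[0]/3,90+p[1]/3,z)
C=[c(p,18.4) for p in((190,24),(585,129),(473,489),(113,403))]
print('stage c',np.mean(C,0).round(1),'widths',[np.linalg.norm(C[i]-C[i-1]).round(1) for i in range(4)],'yaw',[ang(C[1],C[0]).round(2),ang(C[2],C[3]).round(2)], (ang(C[1],C[2])).round(2),ang(C[0],C[3]).round(2))
disc=c((344,312),75.4);lo,li=c((192,269),64.4),c((241,281),64.4);dot=c((342,175),64.4);mk=c((168,229),18.4)
b1,b0=c((343,265),111.4),c((344.5,433),111.4)
print('disc',disc.round(1),'barc',((b0+b1)/2).round(1),'bar yaw',ang(b0,b1).round(2))
# dome outer rim top circle
print('line',ang(li,lo).round(2),ang(disc,(lo+li)/2).round(2),'dot',ang(disc,dot).round(2),'mark',mk.round(1),ang(np.mean(C,0),mk).round(2))
print('ptr', ang(c((343,338),111.4),c((343,268),111.4)))
E
```

```text
stage c [ 560.3 -202.7   18.4] widths [np.float64(128.0), np.float64(128.3), np.float64(128.1), np.float64(128.2)] yaw [np.float64(-19.47), np.float64(-19.5)] 70.66 70.73
disc [ 558.9 -203.4   75.4] barc [ 558.9 -202.8  111.4] bar yaw -94.64
line -19.25 -17.56 dot -94.21 mark [ 615.  -221.5   18.4] -19.02
ptr -95.14090603271876
```

```bash
python3 -c "
from plant import r,read_state
print(r.hand_in(),read_state()['clock'])"
```

```text
the job is handed in; nothing more can be done
the job is handed in; nothing more can be done
```

The black dome now stands over the green board on the jig with its window at the white mark, and the timer is wound to the green dot. I handed in at about 19.4 s; the call gave no verdict.

- **Placing:** I lifted the dome by its knob and lowered it in steps of 1 mm or less until it touched, with the stage at about 18.4 mm in world height. I then pressed with 13 to 15 N, about 18 N on the jig including the dome's weight. I wound the timer clockwise about 73.6°, eased off to about 7 N, opened the gripper and went straight up.
- **Dome heading:** the last close view puts the dome at about −19.2° and the jig at −19.0 to −19.6°. While the knob turned, the dot's position changed by no more than about 0.5 mm, so the dome did not spin.
- **Timer:** the pointer reads between −94.6° and −95.1°, against the dot at −94.2°. That puts the timer at about 75 to 76°.
- **Bystanders:** those in the side view look untouched, and the wrist force was back to zero.

**Checks that disagreed:**
- The dome's centre measures about 1.4 mm off the stage's centre. The tool drifted about 1 mm the same way while turning, so some of this is probably real. I left it rather than risk a nudge.
- The line's direction measured from the knob centre came out at −17.6°, against −19.2° along the line itself. Such offsets fit the roughly 2 mm calibration error.
- A sideways load of up to 6 N built up on the tool during the pressing and winding, and I relaxed it before opening.
- As the gripper opened, the fingertips rested on the knob's disc with about 4 N.

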